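Fit a mandrel in the taper of a rotary indexer and turn it to the home stop

ROBOT

A 6-joint arm with a two-finger parallel gripper is mounted at the origin on a cart in front of the work surface, level with it; the furniture and walls round the work are solid. World frame = base frame: x ahead of the robot, y to its left, z up, the work surface at z = 0. Lengths are in m, angles in rad, forces in N, time in s.
With the tool pointing down it reaches from about 0.325 to 0.85 m from the base axis. Payload 4.4 kg.
Tool frame: the origin (TCP) lies at the very end of the fingers, on their centre line; the grasp point (between the pads) lies ctrl.tcp_to_grasp behind it (ctrl.tcp_to_grasp is the distance from the TCP to the grasp point, in m); z points along the fingers, x is the direction in which the jaws open and shut, and the axes are right-handed (so a half turn about z gives the same grasp; the last joint's range is limited). The gripper opens to 94 mm and grips with 3 to 60 N. Pads are 16 mm wide; open, the fingers measure 119 mm over their backs; the gripper's body (75 mm by 177 mm) begins 78 mm behind the grasp point.
Start: joints at [-0.15, 0.207, 1.542, -0, 1.393, -0.15], TCP at [0.575, -0, 0.177] pointing down, gripper open.
Joint ranges: [-2.73, 2.73], [-0.86, 2.22], [0.23, 2.46], [-1.11, 4.25], [0.08, 2.63], [-2.82, 2.82]. Speed limits (rad/s): [2.79, 2.79, 3.14, 3.14, 3.14, 3.14].

INTERFACE

Orientations are given as a rotation vector (axis times angle).
In Python, from plant import ctrl gives the robot as it stands. The module is installed in compiled form; this text tells all that it offers.
- The arm moves only by the shell command python3 -m creep 'ROWS'. ROWS is text: rows parted by semicolons, each of 7 numbers parted by spaces: the finger opening in m, from 0 to 0.094, then the shift along the tool's x, y, z in m, then the turn, a rotation vector about the tool's x, y, z in degrees. In form: claw x y z rx ry rz; .... A call has 1 to 8 rows; each row is the pose to reach, as a shift and turn from the pose measured when the call began, along the tool's axes at that moment; what a row does not reach only later rows make up. A row lasts 1/12 s, in which the tool goes at most 41.7 mm and 7.16 degrees, less where a joint would pass 70% of its speed; a pose out of reach is approached as far as the arm can. A call with a gripper value outside its range is refused whole. The fingers move at their own pace and stop on an object; the grip force is fixed at half the most. Time passes only in rows, so rows that repeat a pose let the fingers close. It gives the time, the measured TCP pose, the force and the opening at its end, in the units of the state.
- ctrl.read_state(): the state, without advancing time (a new reading comes with each control period).
- ctrl.read_camera(name): name is "scene" or "side" or "wrist"; returns the picture (480x640x3 uint8, red, green, blue); there is no depth.
- ctrl.camera_info(name): a dict with "fov_y" (degrees; the focal length in pixels is half the picture's height over the tangent of half this angle, whatever the lens; pixels are square), "cx", "cy" (the principal point, pixels), "rvec" (rotation vector, rad) and "tvec" (3), from world to camera coordinates, as OpenCV has them. Camera axes: x right, y down, z forward; pixel columns grow to the right and rows downward; lengths in m; the calibration is good to about 2 mm. The wrist camera is an equidistant fisheye: a pixel r from the principal point sees the ray r / f radians off the axis. A picture is of the moment at which its call begins: read the wrist's pose just before it. camera_info takes no time and is no camera call; for the wrist camera it gives the pose at the moment of the call.
- ctrl.sign_off(): hands the job in, once; it reports no verdict.
The state is a dict: "time_s": time; "qpos": joint angles; "dq": joint speeds; "effort": joint torques, N m; "position": TCP position; "eef_rot": TCP orientation; "contact_force": force on the tool from outside, world axes, zero at the start; "ft_torque": the same for the moment, N m; "grip_width": finger opening in m.
Only numpy, scipy, OpenCV 4.12 (cv2) and the standard library are available. Lean on these libraries where they do the work, as an engineer would, in place of code of your own. Each camera call takes 0.05 s, during which the arm holds its last target. There are 200 camera calls.

TASK

Take the mandrel (the arbor with the straight grooved nose, not the pointed one) out of the rack and fit it in the rotary indexer: lower its tapered shank into the spindle, turn it under light pressure until its drive slots drop over the two dogs, then press it fully home, flange down on the spindle face, and let the detent snap in. With the mandrel so seated, use it to turn the spindle clockwise, seen from above, until it comes up against its home stop, and let go. Go by feel and never force it: keep the forces between the mandrel and the indexer under 60 N in all. Leave the pointed arbor in the rack and the other things on the bench where they are.

Things in the scene. Friction and masses are not known exactly. Their poses are not given: they have to be found in the camera images.
- mandrel: The mandrel: steel arbor, 0.29 to 0.45 kg, nose a straight cylinder 30 mm across with two ring grooves, ending at z = 64.5 mm. Origin: centre of the flange's underside; z up along its axis. Flange 64 mm across, 12 mm thick (z 0 to 12), with two drive slots 11 mm wide cut through its rim at +x and -x, from radius 20 mm outwards. It works the same turned by half a turn. Hangs in a hole of the rack.
- mandrel_grip (a point): Point on the mandrel's axis, z = 34 mm, same axes as the mandrel: middle of the place to grip it. The hub there, z 12 to 46 mm, is 42 mm across with two flats, 32 mm apart and 27 mm wide, facing +y and -y; so fingers pointing down close along y.
- mandrel_stud (a point): Lower end of the mandrel, on its axis, z = -44.5 mm. Below the flange comes the tapered shank, 30 mm across at z = 0 and 20.6 mm at z = -31 mm, then a pull stud: neck 11 mm, head 15 mm across.
- centre: The other arbor, which stays in the rack: the same in flange, hub, shank and frame as the mandrel, but its nose is a cone with a point at z = 69.5 mm. Stands in the other hole of the rack.
- rack_top (a point): Centre of the top of the rack: aluminium plate 92 x 212 x 12 mm (x, y, z) on two end legs, fixed, its top 70 mm above the bench. Through holes 37 mm across at y = +52 and -52 mm; an arbor hangs in each with its flange on the plate, z up, x within about 0.4 rad of the rack's x.
- spindle_mouth (a point): Centre of the rotary indexer's spindle face, 92 mm above the bench; fixed to the housing, does not turn. z up along the spindle axis. Face 89 mm across; in it the taper bore for the shank, 0.4 mm wider than it in radius, so that side play grows by 0.15 mm per mm of lift. Two dogs stand on the face, opposite, radius 22 to 32.5 mm, 8 mm wide, 9 mm high. Slots that miss them leave the flange at z = 9 mm.
- home_stop (a point): Block on the front (-x) of the housing, 78 mm above the bench; a lug on the spindle's rim meets it at home, a rigid stop. At home the dogs lie along spindle_mouth's x axis, and so does the x of a mandrel over them (0.06 rad play). The spindle's angle is NOT reported: it starts 0.5 to 1.2 rad counter-clockwise (from above) of home. It turns against a steady drag of 0.25 N m.
- detent (a point): Spring balls inside the spindle, on its axis, 37 mm below the face. Over the last 7.5 mm of travel the head of the pull stud is pushed past them with about 5 to 14 N, most at about z = 4.5 mm of the flange; they then hold the arbor. Fully home, the flange's underside lies on the face (z = 0 in spindle_mouth).
- indexer: The rotary indexer, bolted to the bench: grey round housing 105 mm across, black motor 86 mm high standing 112 mm behind it (+x). Origin on the bench straight below spindle_mouth, same axes. Base plate from x = -79 to +147 mm, 132 mm wide.
- side_cutters: Side cutters with red handles, 55 x 165 x 13 mm, lying between the rack and the indexer. To be left alone.
- gauge_block: Light grey ground gauge block, 36 x 36 x 30 mm, between the rack and the indexer. To be left alone.
- calliper: Digital calliper, 70 x 200 x 16 mm, lying near the front edge of the bench. To be left alone.
- tape_measure: Tape measure standing on its foot, 30 x 68 x 58 mm, behind the rack. To be left alone.
- marker_black: Felt marker, 17 x 138 x 17 mm, lying near the front edge of the bench on the left. To be left alone.
There are look-alikes about, which are no part of the job. What is shaped like the mandrel but green or red is not meant. What is shaped like the centre but green is not meant.

How it is judged:
By the outcome, as a careful person would: the job done as asked, in the order asked, and still so for the second after the job is handed in, with the robot touching nothing.
It also fails if it takes over 72 s, if anything falls off the work surface, if the arm or the gripper's body presses on something with over 40 N, if the wrist force passes 120 N, or if a joint passes its speed limit or range.

## Working session

There is one attempt and no reset: what is moved stays moved. The work goes in short steps, Python scripts to look and compute and a shell command to move; the robot and the scene stay as the last step left them, time stands still between calls to the robot, and variables do not carry over. Pictures are saved under pics/ and viewed, about 8 in all and at most 12, crops included, and the job is handed in when it is done.

```bash
mkdir -p pics
cat > h.py <<'E'
import numpy as np, cv2
from plant import ctrl
def snap(name,fn):
    info=ctrl.camera_info(name); im=np.array(ctrl.read_camera(name))
    cv2.imwrite('pics/'+fn+'.png',im[:,:,::-1]); np.save('pics/'+fn+'.npy',np.array([info],dtype=object),allow_pickle=True)
    return im,info
def load(fn): return cv2.imread('pics/'+fn+'.png'), np.load('pics/'+fn+'.npy',allow_pickle=True)[0]
def ray(info,u,v,fish):
    f=240/np.tan(np.radians(info['fov_y'])/2); R=cv2.Rodrigues(np.array(info['rvec'],float))[0]; t=np.array(info['tvec'],float).ravel()
    d=np.array([u-info['cx'],v-info['cy']],float)
    if fish:
        r=np.hypot(*d); th=r/f; c=np.array([*(d/max(r,1e-9)*np.sin(th)),np.cos(th)])
    else: c=np.array([*(d/f),1.])
    return -R.T@t, R.T@c
def onz(info,u,v,z,fish=False):
    o,d=ray(info,u,v,fish); return o+d*(z-o[2])/d[2]
def proj(info,P,fish=False):
    f=240/np.tan(np.radians(info['fov_y'])/2); R=cv2.Rodrigues(np.array(info['rvec'],float))[0]; t=np.array(info['tvec'],float).ravel()
    c=R@np.array(P,float)+t
    if fish:
        th=np.arctan2(np.hypot(c[0],c[1]),c[2]); k=f*th/max(np.hypot(c[0],c[1]),1e-9)
    else: k=f/c[2]
    return np.array([info['cx']+k*c[0],info['cy']+k*c[1]])
E
python3 - <<'E'
from h import *
for n in('scene','side','wrist'):
    im,i=snap(n,n+'0'); print(n,i)
a=[load(n+'0')[0] for n in('scene','side')]
print(ctrl.read_state(), ctrl.tcp_to_grasp)
E
```

```text
scene {'fov_y': 43.85844312821734, 'cx': 313.4435020629912, 'cy': 233.3210975708305, 'rvec': array([ 1.0322376 , -2.4278285 ,  1.02854158]), 'tvec': array([0.41130415, 0.29612066, 1.24763412])}
side {'fov_y': 54.13894366113068, 'cx': 315.1328446296933, 'cy': 239.57774512312224, 'rvec': array([ 1.9566342 , -0.61957296,  0.38136101]), 'tvec': array([-0.40438232,  0.21831548,  0.79206649])}
wrist {'fov_y': 65.70646984690485, 'cx': 316.8839305986038, 'cy': 243.8668758078502, 'rvec': array([-2.90485460e+00, -1.14080420e-03,  2.13496535e-03]), 'tvec': array([-0.5744598 , -0.02569735,  0.39003964])}
{'time_s': 0.15, 'qpos': array([-1.50499687e-01,  2.07315790e-01,  1.54258842e+00,  1.49768510e-06,
        1.39347502e+00, -1.50498637e-01]), 'dq': array([ 0.00016984, -0.00187435, -0.00343279, -0.00120944, -0.00018756,
        0.0002998 ]), 'effort': array([ 1.45590316e-04, -3.71313965e+01, -2.81812102e+01,  6.98270788e-02,
        3.27237044e-02, -1.05386437e-04]), 'position': array([5.74342547e-01, 8.91169953e-05, 1.76223328e-01]), 'eef_rot': array([-3.14132211e+00,  2.06729127e-06,  2.77403890e-03]), 'contact_force': array([ 0.98999401, -0.19194742,  0.60585663]), 'ft_torque': array([-0.0110143 , -0.02126046,  0.0185457 ]), 'grip_width': 0.09412773621232348} 0.0188
```

View pics/scene0.png

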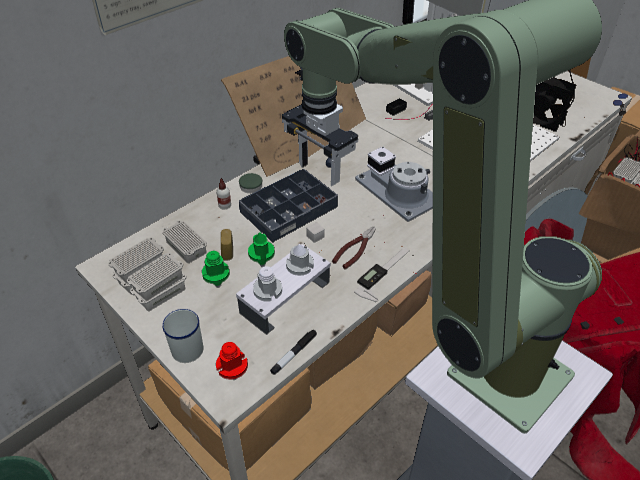

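View pics/wrist0.png

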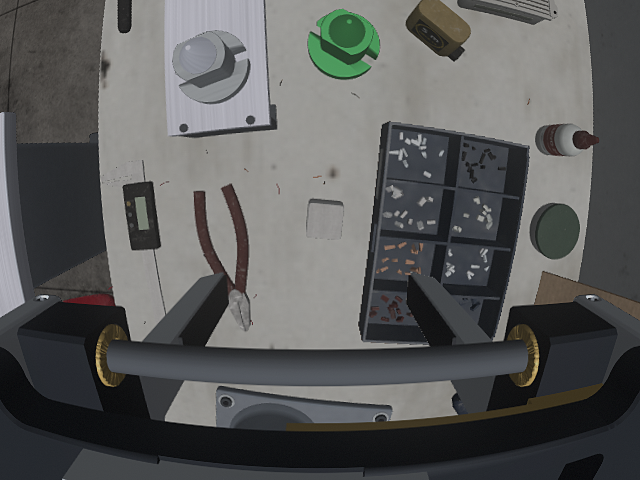

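The scene view shows the rack with arbors at about (300,258) and (267,282), and the indexer at (408,180). The wrist view shows the nearer arbor at (205,58), but the noses aren't clear, so I'll zoom in.

Run:
```python
from h import *
a,_=load('scene0'); b,_=load('side0')
c=cv2.resize(a[225:310,225:340],(400,296),interpolation=cv2.INTER_CUBIC)
d=cv2.resize(a[140:225,345:460],(400,296),interpolation=cv2.INTER_CUBIC)
b=cv2.resize(b,(400,300)); z=np.zeros((600,800,3),np.uint8); z[:296,:400]=c; z[:296,400:]=d; z[300:,:400]=b
cv2.imwrite('pics/c1.png',z)
```

```text
(no output)
```

View pics/c1.png

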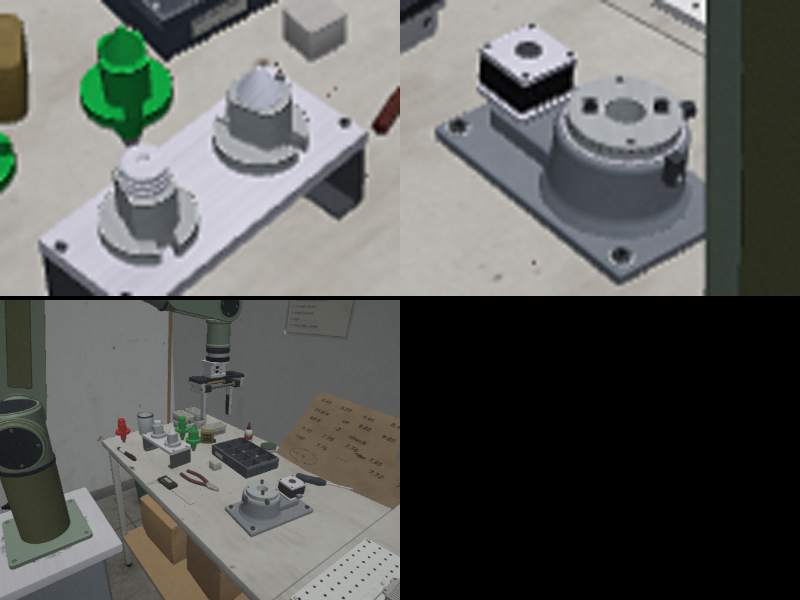

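The mandrel (grooved nose) is the left arbor, nose top at scene pixel (266,269). The centre is the right one. Spindle mouth is at about (410.5,171) and the motor top at (382,154). The lug is on the right.

Run:
```python
from h import *
_,i=load('scene0'); _,w=load('wrist0')
for n,u,v,z in [('nose',266,268.7,.1345),('flange',268,289,.082),('rackL',237.9,294,.07),('rackR',330,262.3,.07),('mouth',410.5,170.7,.092),('motor',381.8,154.4,.086),('dogL',399.5,170.5,.101),('dogR',420,170.5,.101),('centreTip',301.5,245,.1395)]:
    print(n,onz(i,u,v,z).round(4))
for n,u,v,z in [('rk corner A',173,133,.07),('B',275,128,.07),('Btop',268,0,.07)]: print(n,onz(w,u,v,z,True).round(4))
```

```text
nose [0.4845 0.246  0.1345]
flange [0.4742 0.253  0.082 ]
rackL [0.5177 0.3041 0.07  ]
rackR [0.4442 0.0899 0.07  ]
mouth [ 0.5178 -0.2879  0.092 ]
motor [ 0.6246 -0.2939  0.086 ]
dogL [ 0.5319 -0.2579  0.101 ]
dogR [ 0.4941 -0.297   0.101 ]
centreTip [0.4803 0.1452 0.1395]
rk corner A [0.4481 0.0911 0.07  ]
B [0.5394 0.0909 0.07  ]
Btop [0.5321 0.2083 0.07  ]
```

```bash
python3 -m creep '0.094 0 0 -0.035 0 0 7; 0.094 -0.17 -0.24 -0.065 0 0 57; 0.094 -0.17 -0.24 -0.065 0 0 57; 0.094 -0.17 -0.24 -0.065 0 0 57; 0.094 -0.17 -0.24 -0.065 0 0 57; 0.094 -0.17 -0.24 -0.065 0 0 57; 0.094 -0.17 -0.24 -0.065 0 0 57; 0.094 -0.17 -0.24 -0.065 0 0 57'
python3 -m creep '0.094 0 0 0 0 0 33; 0.094 0 0 0 0 0 33; 0.094 0 0 0 0 0 33; 0.094 0 0 0 0 0 33; 0.094 0 0 0 0 0 33; 0.094 0 0 0 0 0 33'
python3 - <<'E'
from h import *
s=ctrl.read_state(); print(s['time_s'],s['position'],s['eef_rot'],s['qpos'])
im,i=snap('wrist','wrist1')
print(proj(i,[.4845,.246,.1345],True))
E
```

```text
time_s: 0.82
position: [0.4154, 0.2241, 0.2394]
eef_rot: [2.793, -1.437, -0.003]
contact_force: [0.4, 1.5, -0.7]
grip_width: 0.0939
time_s: 1.32
position: [0.415, 0.2241, 0.2391]
eef_rot: [2.268, -2.171, -0.003]
contact_force: [0.3, -0.4, -0.0]
grip_width: 0.0939
1.3167 [0.41504765 0.22405076 0.23905775] [ 2.26817009 -2.17113775 -0.00313173] [ 3.10477726e-01 -6.04925824e-02  1.69897834e+00  9.08910294e-04
  1.50561956e+00  1.83750560e+00]
[293.10723477 153.0234769 ]
```

View pics/wrist1.png

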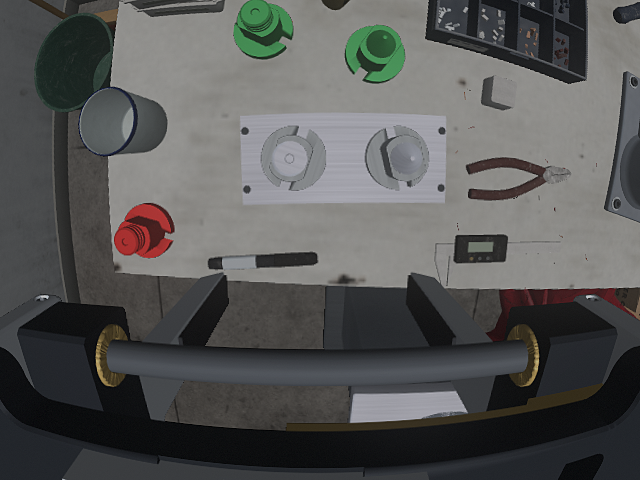

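The mandrel is on the left, nose centre about (289,158) and flange about (293,158), with slots at roughly the top right and bottom left. The centre is at (405,157). I'll zoom in for the yaw.

Run:
```python
from h import *
a,i=load('wrist1')
c=cv2.resize(a[115:201,245:341],None,fx=6,fy=6,interpolation=cv2.INTER_CUBIC)
for k in range(0,96,10): cv2.putText(c,str(245+k),(k*6,10),0,.35,(0,0,255)); 
for k in range(0,86,10): cv2.putText(c,str(115+k),(0,k*6+4),0,.35,(0,0,255))
cv2.imwrite('pics/c2.png',c)
```

```text
(no output)
```

View pics/c2.png

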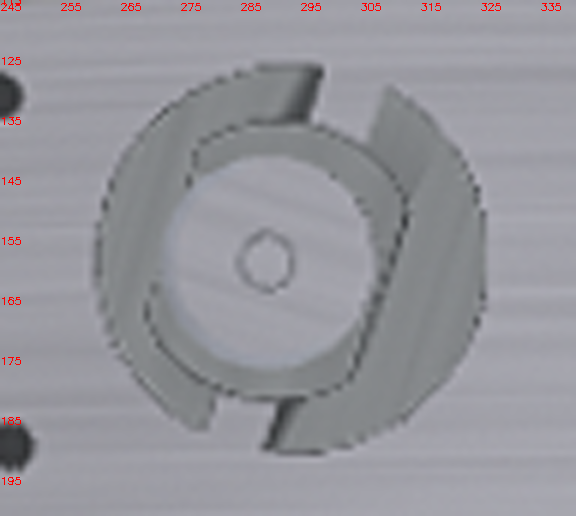

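Run:
```python
from h import *
a,i=load('wrist1')
P=lambda x,y,z:onz(i,245+x/6,115+y/6,z,True)
print('nose',P(266,262,.1345)); print('flange rim c',P(290,259,.082),'diam',P(93,259,.082),P(486,259,.082))
u=(P(322,68,.082)+P(388,88,.082))/2; l=(P(207,430,.082)+P(270,449,.082))/2
d=u-l; print('slots',u,l,np.linalg.norm(d),'yaw',np.degrees(np.arctan2(d[1],d[0])),'mid',(u+l)/2, np.linalg.norm(P(322,68,.082)-P(388,88,.082)))
d=P(406,225,.082)-P(355,380,.082); print('flat yaw',np.degrees(np.arctan2(d[1],d[0])))
d=P(322,68,.082)-P(264,448,.07); 
s=ctrl.read_state()
import scipy.spatial.transform as t
R=t.Rotation.from_rotvec(s['eef_rot']); print(R.as_matrix().round(3))
print('tool shift to nose', R.inv().apply(P(266,262,.1345)-s['position']))
```

```text
nose [0.47964432 0.24897348 0.1345    ]
flange rim c [0.47958211 0.24894392 0.082     ] diam [0.47868096 0.28128815 0.082     ] [0.48089825 0.2171343  0.082     ]
slots [0.50964356 0.23963665 0.082     ] [0.44961655 0.25631837 0.082     ] 0.06230186102884167 yaw -15.530798847197303 mid [0.47963006 0.24797751 0.082     ] 0.011187550638244198
flat yaw -15.679421529045284
[[ 0.047 -0.999 -0.003]
 [-0.999 -0.047  0.   ]
 [-0.     0.003 -1.   ]]
tool shift to nose [-0.02187665 -0.065882    0.10444623]
```

```bash
python3 -m creep '0.07 -0.022 -0.066 0.03 0 0 18.3; 0.07 -0.022 -0.066 0.03 0 0 18.3; 0.07 -0.022 -0.066 0.03 0 0 18.3; 0.07 -0.022 -0.066 0.06 0 0 18.3; 0.07 -0.022 -0.066 0.095 0 0 18.3; 0.07 -0.022 -0.066 0.125 0 0 18.3; 0.07 -0.022 -0.066 0.153 0 0 18.3; 0.07 -0.022 -0.066 0.153 0 0 18.3'
python3 -m creep '0.04 0 0 0 0 0 0; 0 0 0 0 0 0 0; 0 0 0 0 0 0 0; 0 0 0 0 0 0 0; 0 0 0 0 0 0 0'
python3 -c "
from h import *
s=ctrl.read_state(); print(s['position'],s['eef_rot'],s['grip_width'],s['qpos'][5],s['contact_force'])
im,i=snap('wrist','wrist2')"
```

```text
time_s: 2.03
position: [0.4739, 0.2471, 0.0793]
eef_rot: [1.892, -2.489, -0.01]
contact_force: [-0.5, -0.4, -0.7]
grip_width: 0.0701
time_s: 2.45
position: [0.4754, 0.2476, 0.0812]
eef_rot: [1.895, -2.492, -0.008]
contact_force: [-0.2, 0.5, 0.2]
grip_width: 0.0399
[0.4754046  0.24761267 0.08121387] [ 1.89461873 -2.49179625 -0.00767726] 0.03986080498751903 2.1590468658801565 [-0.21475681  0.51222951  0.18564544]
```

```bash
python3 -m creep '0.042 -0.002 -0.004 -0.0045 0 0 0; 0.042 -0.002 -0.004 -0.0045 0 0 0; 0.042 -0.002 -0.004 -0.0045 0 0 0; 0.042 -0.002 -0.004 -0.0045 0 0 0'
python3 -c "
from h import *
s=ctrl.read_state(); print(s['position'],s['eef_rot'],s['grip_width'],s['contact_force'],s['dq'])"
```

```text
time_s: 2.83
position: [0.4801, 0.2488, 0.0858]
eef_rot: [1.895, -2.493, -0.008]
contact_force: [0.5, 0.2, 0.4]
grip_width: 0.0424
[0.48005872 0.24884381 0.08583507] [ 1.89477184 -2.49275444 -0.00843724] 0.04243424832340197 [0.52945181 0.24761803 0.44693803] [-0.00129077  0.00484569  0.01090909  0.00036135 -0.00098875 -0.0003789 ]
```

View pics/wrist2.png

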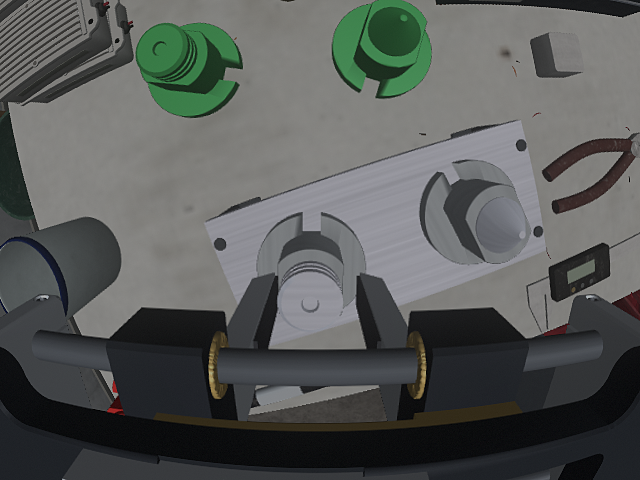

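The mandrel nose (310,305) sits between the fingers and the slot (313,220) points straight ahead, so the grasp is aligned. Next: close.

```bash
python3 -m creep '0.01 0 0 0 0 0 0; 0.01 0 0 0 0 0 0; 0.01 0 0 0 0 0 0; 0.01 0 0 0 0 0 0; 0.01 0 0 0 0 0 0'
python3 -m creep '0.01 0 0 -0.015 0 0 0; 0.01 0 0 -0.04 0 0 0; 0.01 0 0 -0.075 0 0 0; 0.01 0 0 -0.11 0 0 0; 0.01 0 0 -0.11 0 0 0; 0.01 0 0 -0.11 0 0 0'
python3 -c "
from h import *
from scipy.spatial.transform import Rotation as R
s=ctrl.read_state(); print(s['position'],s['grip_width'],s['contact_force']); r=R.from_rotvec(s['eef_rot']); print(r.as_matrix().round(3)); print(r.inv().apply(np.array([.45,-.288,.25])-s['position']))"
```

```text
time_s: 3.25
position: [0.4798, 0.2488, 0.0856]
eef_rot: [1.894, -2.492, -0.009]
contact_force: [0.1, -0.7, -1.4]
grip_width: 0.0306
time_s: 3.75
position: [0.4827, 0.2495, 0.1975]
eef_rot: [1.897, -2.496, -0.006]
contact_force: [-0.8, 0.1, -4.2]
grip_width: 0.0307
[0.48265182 0.24948952 0.19745196] 0.030682041409806064 [-0.75165846  0.09665148 -4.21912756]
[[-0.268 -0.963 -0.008]
 [-0.964  0.268 -0.001]
 [ 0.003  0.007 -1.   ]]
[ 0.52676491 -0.11201853 -0.05189407]
```

```bash
python3 -m creep '0.01 0 0 -0.03 0 0 0; 0.01 0.03 -0.007 -0.052 0 0 0; 0.01 0.07 -0.016 -0.052 0 0 0; 0.01 0.11 -0.026 -0.052 0 0 0; 0.01 0.15 -0.035 -0.052 0 0 0; 0.01 0.19 -0.045 -0.052 0 0 0; 0.01 0.23 -0.055 -0.052 0 0 0; 0.01 0.27 -0.064 -0.052 0 0 0'
python3 -m creep '0.01 0.04 -0.009 0 0 0 -6; 0.01 0.08 -0.019 0 0 0 -13; 0.01 0.12 -0.029 0 0 0 -20; 0.01 0.16 -0.038 0 0 0 -27; 0.01 0.2 -0.048 0 0 0 -34; 0.01 0.24 -0.057 0 0 0 -41; 0.01 0.28 -0.067 0 0 0 -48; 0.01 0.3 -0.072 0 0 0 -54'
python3 -c "
from h import *
from scipy.spatial.transform import Rotation as R
s=ctrl.read_state(); print(s['position'],s['grip_width'],s['contact_force']); r=R.from_rotvec(s['eef_rot']); print(r.as_matrix().round(3)); print(r.inv().apply(np.array([.46,-.345,.23])-s['position']))"
```

```text
time_s: 4.42
position: [0.47, -0.0291, 0.2463]
eef_rot: [1.895, -2.493, -0.013]
contact_force: [1.7, -0.5, -2.3]
grip_width: 0.0311
time_s: 5.08
position: [0.4572, -0.3381, 0.2423]
eef_rot: [2.815, -1.387, -0.029]
contact_force: [0.4, -0.6, -2.1]
grip_width: 0.0307
[ 0.45715463 -0.33813883  0.24226133] 0.03071297750185713 [ 0.39651421 -0.63468509 -2.08256339]
[[ 0.609 -0.793 -0.018]
 [-0.793 -0.609  0.005]
 [-0.015  0.011 -1.   ]]
[0.00735748 0.00178865 0.01217293]
```

```bash
python3 -m creep '0.01 0 0 0 0 0 0; 0.01 0 0 0 0 0 0'
python3 -c "
from h import *
s=ctrl.read_state(); print(s['position'],s['eef_rot'])
im,i=snap('wrist','wrist3'); p=proj(i,[.5178,-.2879,.092],True); print(p)
x0,y0=int(p[0])-100,int(p[1])-75
x0=max(0,min(x0,440));y0=max(0,min(y0,330)); print(x0,y0)
c=cv2.resize(im[y0:y0+150,x0:x0+200,::-1],None,fx=4,fy=4,interpolation=cv2.INTER_CUBIC)
cv2.imwrite('pics/c3.png',c)"
```

```text
time_s: 5.25
position: [0.4546, -0.3386, 0.2374]
eef_rot: [2.814, -1.395, -0.042]
contact_force: [-0.1, 1.4, -2.8]
grip_width: 0.0311
[ 0.4546205  -0.33858656  0.23739522] [ 2.81415007 -1.39479937 -0.041563  ]
[317.19118389 139.82708275]
217 64
```

View pics/c3.png

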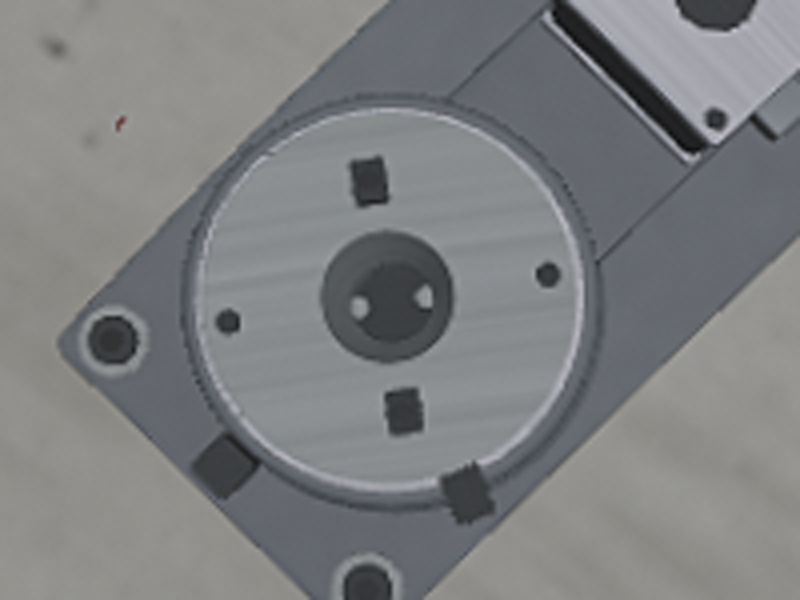

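The bore centre is at crop (388,297), dogs at (370,181) and (404,411), stop block at (225,465), lug at (468,492), all unobstructed. I'll compute the position, dog angle and home axis.

```bash
cat >> h.py <<'E'
from scipy.spatial.transform import Rotation as Ro
G=Ro.from_rotvec([1.894,-2.492,-.009]); GYAW=-15.6   # tool at grasp, mandrel yaw then
def goto(xy,z,yaw):   # mandrel axis xy, flange underside z, mandrel yaw deg -> row numbers
    s=ctrl.read_state(); r=Ro.from_rotvec(s['eef_rot'])
    t=Ro.from_euler('z',yaw-GYAW,degrees=True)*G
    off=Ro.from_euler('z',yaw-GYAW,degrees=True).apply(np.array([.4798,.2488,.0856])-np.array([.4797,.2488,.070]))
    d=r.inv().apply(np.array([xy[0],xy[1],z])+off-s['position'])
    print('t',round(s['time_s'],2),'F',s['contact_force'].round(1),'M',s['ft_torque'].round(2),'row',(d*1000).round(1),np.degrees((r.inv()*t).as_rotvec()).round(1),'w',round(s['grip_width'],4))
def where():  # mandrel axis at flange underside, yaw, tilt of mandrel axis
    s=ctrl.read_state(); r=Ro.from_rotvec(s['eef_rot']); q=r*G.inv()
    p=s['position']+q.apply(np.array([.4797,.2488,.070])-np.array([.4798,.2488,.0856]))
    x=q.apply([np.cos(np.radians(GYAW)),np.sin(np.radians(GYAW)),0]); a=q.apply([0,0,1])
    print('mandrel',(p*1000).round(1),'yaw',np.degrees(np.arctan2(x[1],x[0])).round(1),'tilt',a[:2].round(4),'F',s['contact_force'].round(1),'M',s['ft_torque'].round(2),'t',round(s['time_s'],2),'w',round(s['grip_width'],4),'j6',s['qpos'][5].round(2))
E
python3 - <<'E'
from h import *
_,i=load('wrist3')
P=lambda x,y,z:onz(i,217+x/4,64+y/4,z,True)
b=P(388,297,.092); print('bore',b, 'face c',P((195+583)/2,(108+493)/2,.092),np.linalg.norm(P(195,300,.092)-P(583,300,.092)))
u,l=P(370,181,.098),P(404,411,.098); print('dogs',u,l,np.linalg.norm(u-l),(u+l)/2); d=u-l; print('dog yaw',np.degrees(np.arctan2(d[1],d[0])))
u,l=P(548,274,.092),P(228,322,.092); d=u-l;print('holes',(u+l)/2,np.degrees(np.arctan2(d[1],d[0])))
m=P(717,0,.086); d=m-b; print('motor',m,np.degrees(np.arctan2(d[1],d[0])),np.linalg.norm(d[:2]))
h=P(225,465,.078)-b; print('stop',np.degrees(np.arctan2(-h[1],-h[0])),np.linalg.norm(h[:2]))
u,l=P(112,340,.01),P(367,586,.01); d=u-l; print('plate edge',np.degrees(np.arctan2(d[1],d[0]))-90)
where(); goto(b[:2],.15,np.degrees(0.8))
E
```

```text
bore [ 0.5171827  -0.28460942  0.092     ] face c [ 0.51666256 -0.28529989  0.092     ] 0.09146657385490355
dogs [ 0.53630198 -0.26508558  0.098     ] [ 0.4981993  -0.30394699  0.098     ] 0.054424479366281045 [ 0.51725064 -0.28451629  0.098     ]
dog yaw 45.56481938533376
holes [ 0.51718877 -0.28440157  0.092     ] -44.184969108614496
motor [ 0.62536102 -0.30163816  0.086     ] -8.945727911347273 0.10951040443938978
stop -7.784086423290438 0.05779744836403312
plate edge -7.313924241775126
mandrel [ 454.9 -336.9  222.5] yaw 37.3 tilt [ 0.0173 -0.0227] F [ 0.3  0.  -2.7] M [ 0.07 -0.01  0.02] t 5.3 w 0.031 j6 0.13
t 5.3 F [ 0.3  0.  -2.7] M [ 0.07 -0.01  0.02] row [ -2.6 -82.   71.7] [-0.1  1.7 -8.5] w 0.031
```

```bash
python3 -m creep '0.01 -0.001 -0.04 0.02 0 1 -4; 0.01 -0.002 -0.07 0.045 0 1.7 -8.4; 0.01 -0.0026 -0.082 0.062 -0.1 1.7 -8.4; 0.01 -0.0026 -0.082 0.062 -0.1 1.7 -8.4; 0.01 -0.0026 -0.082 0.062 -0.1 1.7 -8.4; 0.01 -0.0026 -0.082 0.062 -0.1 1.7 -8.4'
python3 -c "
from h import *
where(); goto([.5172,-.2845],.160,45.7)"
```

```text
time_s: 5.8
position: [0.5173, -0.2841, 0.1757]
eef_rot: [2.898, -1.176, 0.0]
contact_force: [0.1, -0.5, -2.7]
grip_width: 0.0308
mandrel [ 517.3 -284.2  160.1] yaw 45.7 tilt [0.0009 0.0004] F [ 0.1 -0.5 -2.7] M [0.01 0.05 0.  ] t 5.8 w 0.0308 j6 0.13
t 5.8 F [ 0.1 -0.5 -2.7] M [0.01 0.05 0.  ] row [0.2 0.3 0.1] [0.1 0.  0. ] w 0.0308
```

```bash
python3 -m creep '0.01 0 0 0.02 0 0 0; 0.01 0 0 0.032 0 0 0; 0.01 0 0 0.038 0 0 0; 0.01 0 0 0.042 0 0 0; 0.01 0 0 0.045 0 0 0; 0.01 0 0 0.045 0 0 0'
python3 -c "
from h import *
where(); goto([.5172,-.2845],.107,45.7)"
```

```text
time_s: 6.3
position: [0.5168, -0.2849, 0.1305]
eef_rot: [2.898, -1.177, -0.0]
contact_force: [-0.0, -0.2, -2.8]
grip_width: 0.0308
mandrel [ 516.7 -285.   114.9] yaw 45.7 tilt [0.0012 0.0002] F [-0.  -0.2 -2.8] M [0.07 0.03 0.01] t 6.3 w 0.0308 j6 0.13
t 6.3 F [-0.  -0.2 -2.8] M [0.07 0.03 0.01] row [-0.1 -0.7  7.9] [0.1 0.  0. ] w 0.0308
```

```bash
python3 -m creep '0.01 -0.0001 -0.0007 0.003 0 0 0; 0.01 -0.0001 -0.0007 0.006 0 0 0; 0.01 -0.0001 -0.0007 0.009 0 0 0; 0.01 -0.0001 -0.0007 0.0105 0 0 0; 0.01 -0.0001 -0.0007 0.0105 0 0 0'
python3 -c "
from h import *
where(); goto([.5172,-.2845],.100,45.7)"
```

```text
time_s: 6.72
position: [0.5169, -0.2842, 0.1194]
eef_rot: [2.898, -1.177, -0.002]
contact_force: [0.9, 0.1, -3.9]
grip_width: 0.0307
mandrel [ 516.8 -284.2  103.8] yaw 45.7 tilt [ 0.002  -0.0004] F [ 0.9  0.1 -3.9] M [-0.01  0.09 -0.04] t 6.72 w 0.0307 j6 0.13
t 6.72 F [ 0.9  0.1 -3.9] M [-0.01  0.09 -0.04] row [ 0.4 -0.1  3.8] [0.1 0.1 0. ] w 0.0307
```

```bash
python3 -m creep '0.01 0.0002 0 0.001 0 0 0; 0.01 0.0003 0 0.002 0 0 0; 0.01 0.0003 0 0.003 0 0 0; 0.01 0.0003 0 0.004 0 0 0'
python3 -c "
from h import *
where(); goto([.5172,-.2845],.097,45.7)"
```

```text
time_s: 7.05
position: [0.5171, -0.2843, 0.1154]
eef_rot: [2.899, -1.177, -0.002]
contact_force: [-0.0, -0.2, -2.2]
grip_width: 0.0312
mandrel [ 517.  -284.4   99.8] yaw 45.7 tilt [ 0.002  -0.0006] F [-0.  -0.2 -2.2] M [0.17 0.12 0.02] t 7.05 w 0.0312 j6 0.13
t 7.05 F [-0.  -0.2 -2.2] M [0.17 0.12 0.02] row [ 0.1 -0.1  2.8] [0.1 0.1 0. ] w 0.0312
```

```bash
python3 -m creep '0.01 0 0 0.0008 0 0 0; 0.01 0 0 0.0016 0 0 0; 0.01 0 0 0.0024 0 0 0'
python3 -c "
from h import *
where(); goto([.5172,-.2845],.095,45.7)"
```

```text
time_s: 7.3
position: [0.517, -0.2841, 0.1133]
eef_rot: [2.899, -1.177, -0.003]
contact_force: [-1.3, 1.5, 0.9]
grip_width: 0.0307
mandrel [ 516.9 -284.1   97.7] yaw 45.7 tilt [ 0.0023 -0.0011] F [-1.3  1.5  0.9] M [0.5  0.44 0.01] t 7.3 w 0.0307 j6 0.13
t 7.3 F [-1.3  1.5  0.9] M [0.5  0.44 0.01] row [0.4 0.  2.7] [0.  0.1 0. ] w 0.0307
```

```bash
python3 -m creep '0.01 -0.0004 0 0 0 0 0; 0.01 -0.0004 0 0.0006 0 0 0; 0.01 -0.0004 0 0.0012 0 0 0'
python3 -c "
from h import *
where(); goto([.5172,-.2845],.095,45.7)"
```

```text
time_s: 7.55
position: [0.517, -0.2839, 0.1128]
eef_rot: [2.899, -1.177, -0.001]
contact_force: [-1.7, 1.9, 2.2]
grip_width: 0.0304
mandrel [ 516.9 -283.9   97.2] yaw 45.7 tilt [ 0.0016 -0.0009] F [-1.7  1.9  2.2] M [0.44 0.44 0.02] t 7.55 w 0.0304 j6 0.13
t 7.55 F [-1.7  1.9  2.2] M [0.44 0.44 0.02] row [0.6 0.2 2.2] [0.  0.1 0. ] w 0.0304
```

```bash
python3 -m creep '0.01 -0.0008 0 0 0 0 0; 0.01 -0.0008 0 0.0006 0 0 0; 0.01 -0.0008 0 0.0012 0 0 0; 0.01 -0.0008 0 0.0012 0 0 0'
python3 -c "
from h import *
where(); goto([.5172,-.2845],.095,45.7)"
```

```text
time_s: 7.88
position: [0.5169, -0.2836, 0.1125]
eef_rot: [2.899, -1.177, 0.001]
contact_force: [-0.3, 2.2, 4.7]
grip_width: 0.0309
mandrel [ 516.8 -283.7   96.9] yaw 45.7 tilt [ 0.0005 -0.0001] F [-0.3  2.2  4.7] M [ 0.35  0.32 -0.02] t 7.88 w 0.0309 j6 0.13
t 7.88 F [-0.3  2.2  4.7] M [ 0.35  0.32 -0.02] row [0.8 0.3 1.9] [0. 0. 0.] w 0.0309
```

```bash
python3 -m creep '0.01 -0.0006 0.0003 0.001 0 0 0; 0.01 -0.0006 0.0003 0.002 0 0 0; 0.01 -0.0006 0.0003 0.003 0 0 0; 0.01 -0.0006 0.0003 0.004 0 0 0'
python3 -c "
from h import *
where(); goto([.5172,-.2845],.095,45.7)"
```

```text
time_s: 8.22
position: [0.517, -0.2833, 0.1092]
eef_rot: [2.899, -1.177, 0.003]
contact_force: [0.1, 1.5, -1.9]
grip_width: 0.0306
mandrel [ 517.  -283.4   93.6] yaw 45.7 tilt [-0.0013 -0.0001] F [ 0.1  1.5 -1.9] M [ 0.22  0.08 -0.01] t 8.22 w 0.0306 j6 0.13
t 8.22 F [ 0.1  1.5 -1.9] M [ 0.22  0.08 -0.01] row [ 1.   0.6 -1.3] [-0.1 -0.1  0. ] w 0.0306
```

```bash
python3 -m creep '0.01 0 0 0.001 0 0 0; 0.01 0 0 0.002 0 0 0; 0.01 0 0 0.003 0 0 0; 0.01 0 0 0.004 0 0 0'
python3 -c "
from h import *
where()"
```

```text
time_s: 8.55
position: [0.5171, -0.2832, 0.1074]
eef_rot: [2.9, -1.177, 0.003]
contact_force: [-5.6, 5.5, 17.7]
grip_width: 0.0309
mandrel [ 517.  -283.3   91.8] yaw 45.7 tilt [-0.0012 -0.0003] F [-5.6  5.5 17.7] M [ 1.11  1.18 -0.01] t 8.55 w 0.0309 j6 0.13
```

```bash
python3 -m creep '0.01 -0.0003 0 0 0 0 0; 0.01 -0.0003 0 0 0 0 2; 0.01 -0.0003 0 0 0 0 4; 0.01 -0.0003 0 0 0 0 6; 0.01 -0.0003 0 0 0 0 8; 0.01 -0.0003 0 0 0 0 10'
python3 -c "
from h import *
where()"
```

```text
time_s: 9.05
position: [0.517, -0.2832, 0.1076]
eef_rot: [2.785, -1.427, 0.005]
contact_force: [-0.7, 1.7, 2.9]
grip_width: 0.0311
mandrel [ 517.  -283.3   92. ] yaw 35.7 tilt [-0.0036  0.0011] F [-0.7  1.7  2.9] M [0.37 0.26 0.23] t 9.05 w 0.0311 j6 0.31
```

```bash
python3 -m creep '0.01 0 0 0 0 0 2.5; 0.01 0 0 0 0 0 5; 0.01 0 0 0 0 0 7.5; 0.01 0 0 0 0 0 10; 0.01 0 0 0 0 0 12.5; 0.01 0 0 0 0 0 15; 0.01 0 0 0 0 0 15'
python3 -c "
from h import *
where()"
```

```text
time_s: 9.63
position: [0.5171, -0.2832, 0.1076]
eef_rot: [2.575, -1.779, 0.008]
contact_force: [-0.9, 1.7, 3.7]
grip_width: 0.0312
mandrel [ 517.1 -283.3   92. ] yaw 20.7 tilt [-0.0063  0.0031] F [-0.9  1.7  3.7] M [0.38 0.27 0.14] t 9.63 w 0.0312 j6 0.57
```

```bash
python3 -c "
from h import *
goto([.5171,-.2833],.092,5.7)"
```

```text
t 9.63 F [-0.9  1.7  3.7] M [0.38 0.27 0.14] row [ 0.1 -0.1 -0. ] [-0.4 -0.4 15. ] w 0.0312
```

```bash
python3 -m creep '0.01 0 0 0 -0.1 -0.1 2.5; 0.01 0 0 0 -0.2 -0.2 5; 0.01 0 0 0 -0.3 -0.3 7.5; 0.01 0 0 0 -0.4 -0.4 10; 0.01 0 0 0 -0.4 -0.4 12.5; 0.01 0 0 0 -0.4 -0.4 15; 0.01 0 0 0 -0.4 -0.4 15'
python3 -c "
from h import *
where(); goto([.5171,-.2833],.092,-1)"
```

```text
time_s: 10.22
position: [0.5168, -0.2832, 0.1076]
eef_rot: [2.321, -2.098, -0.005]
contact_force: [-1.3, 1.8, 2.9]
grip_width: 0.0307
mandrel [ 516.7 -283.3   92. ] yaw 5.7 tilt [0.0005 0.0005] F [-1.3  1.8  2.9] M [0.43 0.4  0.17] t 10.22 w 0.0307 j6 0.83
t 10.22 F [-1.3  1.8  2.9] M [0.43 0.4  0.17] row [ 0.1 -0.4 -0. ] [-0.  -0.1  6.7] w 0.0307
```

```bash
python3 -m creep '0.01 0 0 0 0 0 1.5; 0.01 0 0 0 0 0 3; 0.01 0 0 0 0 0 4.5; 0.01 0 0 0 0 0 6; 0.01 0 0 0 0 0 7.5; 0.01 0 0 0 0 0 8.5; 0.01 0 0 0 0 0 9.5'
python3 -c "
from h import *
where()"
python3 -m creep '0.01 0 0 0 0 0 0.6; 0.01 0 0 0 0 0 1.2; 0.01 0 0 0 0 0 1.8; 0.01 0 0 0 0 0 2.4'
python3 -c "
from h import *
where()"
```

```text
time_s: 10.8
position: [0.5168, -0.2833, 0.1076]
eef_rot: [2.139, -2.282, -0.004]
contact_force: [-0.8, 0.8, 3.0]
grip_width: 0.0311
mandrel [ 516.7 -283.3   92. ] yaw -3.8 tilt [-0.0005  0.0026] F [-0.8  0.8  3. ] M [0.5  0.33 0.26] t 10.8 w 0.0311 j6 1.0
time_s: 11.13
position: [0.5168, -0.2833, 0.1076]
eef_rot: [2.09, -2.327, -0.003]
contact_force: [-1.2, 1.9, 3.9]
grip_width: 0.0311
mandrel [ 516.7 -283.4   92. ] yaw -6.2 tilt [-0.0007  0.0031] F [-1.2  1.9  3.9] M [0.42 0.26 0.27] t 11.13 w 0.0311 j6 1.04
```

```bash
for k in 1 ; do python3 -m creep '0.01 0 0 0 0 0 0.5; 0.01 0 0 0 0 0 1.0; 0.01 0 0 0 0 0 1.5; 0.01 0 0 0 0 0 1.5'; done
python3 -c "
from h import *
where()"
python3 -m creep '0.01 0 0 0 0 0 0.5; 0.01 0 0 0 0 0 1.0; 0.01 0 0 0 0 0 1.0'
python3 -c "
from h import *
where()"
```

```text
time_s: 11.47
position: [0.5169, -0.2834, 0.1076]
eef_rot: [2.059, -2.355, -0.003]
contact_force: [-1.0, 1.4, 3.8]
grip_width: 0.0309
mandrel [ 516.8 -283.4   92. ] yaw -7.7 tilt [-0.0009  0.0035] F [-1.   1.4  3.8] M [0.43 0.26 0.19] t 11.47 w 0.0309 j6 1.07
time_s: 11.72
position: [0.5168, -0.2834, 0.1076]
eef_rot: [2.038, -2.373, -0.003]
contact_force: [-1.0, 0.9, 3.5]
grip_width: 0.031
mandrel [ 516.7 -283.4   92. ] yaw -8.8 tilt [-0.0009  0.0037] F [-1.   0.9  3.5] M [0.44 0.31 0.19] t 11.72 w 0.031 j6 1.09
```

```bash
python3 -m creep '0.01 0 0 0 0 0 0.5; 0.01 0 0 0 0 0 1.0; 0.01 0 0 0 0 0 1.0'
python3 -c "
from h import *
where()"
python3 -m creep '0.01 0 0 0 0 0 0.5; 0.01 0 0 0 0 0 1.0; 0.01 0 0 0 0 0 1.0'
python3 -c "
from h import *
where()"
```

```text
time_s: 11.97
position: [0.5168, -0.2834, 0.1076]
eef_rot: [2.016, -2.391, -0.002]
contact_force: [-0.7, 1.7, 3.0]
grip_width: 0.0308
mandrel [ 516.8 -283.4   92. ] yaw -9.8 tilt [-0.001   0.0039] F [-0.7  1.7  3. ] M [0.48 0.29 0.17] t 11.97 w 0.0308 j6 1.1
time_s: 12.22
position: [0.5168, -0.2833, 0.1076]
eef_rot: [1.995, -2.409, -0.002]
contact_force: [-1.3, 1.6, 2.1]
grip_width: 0.031
mandrel [ 516.7 -283.4   92. ] yaw -10.8 tilt [-0.001   0.0041] F [-1.3  1.6  2.1] M [0.48 0.25 0.17] t 12.22 w 0.031 j6 1.12
```

```bash
python3 -m creep '0.01 0 0 0 0 0 0.4; 0.01 0 0 0 0 0 0.8; 0.01 0 0 0 0 0 0.8'
python3 -c "
from h import *
where()"
```

```text
time_s: 12.47
position: [0.5168, -0.2834, 0.1076]
eef_rot: [1.977, -2.424, -0.002]
contact_force: [-0.9, 2.2, 3.7]
grip_width: 0.0309
mandrel [ 516.8 -283.4   92. ] yaw -11.7 tilt [-0.0011  0.0043] F [-0.9  2.2  3.7] M [0.5  0.27 0.19] t 12.47 w 0.0309 j6 1.14
```

```bash
python3 -m creep '0.01 0 0 0 0 0 0.4; 0.01 0 0 0 0 0 0.8; 0.01 0 0 0 0 0 0.8'
python3 -c "
from h import *
where()
im,i=snap('side','side1'); im2,_=snap('wrist','wrist4'); p=proj(i,[.517,-.2834,.09]); print(p); x,y=int(p[0]),int(p[1])
c=np.zeros((600,800,3),np.uint8); k=cv2.resize(im[max(y-50,0):y+50,x-66:x+67],(400,300),interpolation=cv2.INTER_CUBIC); c[:300,:400]=k; c[:300,400:]=cv2.resize(im2[200:480,100:520],(400,300)); c[300:,:400]=cv2.resize(im2,(400,300)); cv2.imwrite('pics/c4.png',c[:,:,::-1])
"
```

```text
time_s: 12.72
position: [0.5168, -0.2834, 0.1076]
eef_rot: [1.96, -2.438, -0.002]
contact_force: [-2.2, 1.7, 3.3]
grip_width: 0.0305
mandrel [ 516.8 -283.4   92. ] yaw -12.5 tilt [-0.0011  0.0046] F [-2.2  1.7  3.3] M [0.43 0.29 0.41] t 12.72 w 0.0305 j6 1.15
[420.33331617 301.99719693]
```

View pics/c4.png

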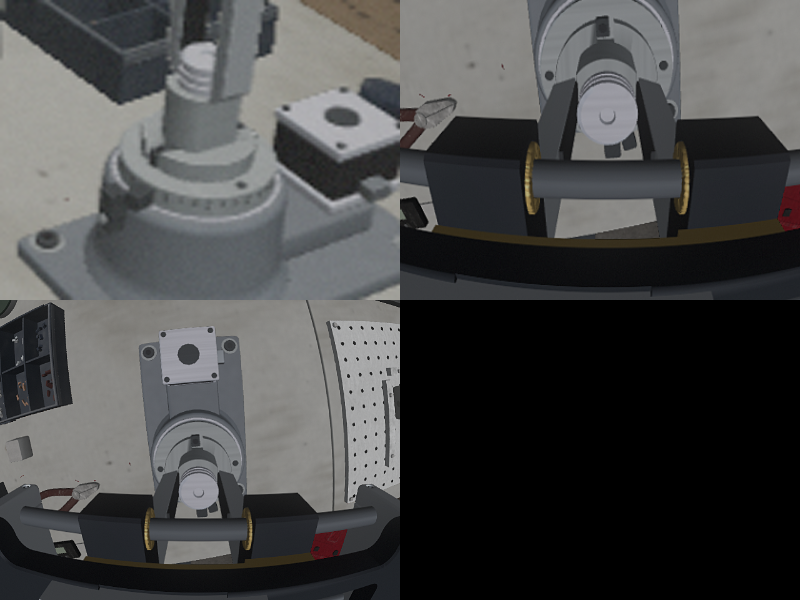

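The side view shows the flange flat on the face, the dog in its slot, and the lug at the stop block. The moment has just risen to 0.41, so one more small turn to confirm the stop.

```bash
python3 -m creep '0.01 0 0 0 0 0 0.3; 0.01 0 0 0 0 0 0.6; 0.01 0 0 0 0 0 0.6'
python3 -c "
from h import *
where()"
```

```text
time_s: 13.07
position: [0.5168, -0.2833, 0.1076]
eef_rot: [1.948, -2.447, -0.002]
contact_force: [-0.6, 1.6, 3.8]
grip_width: 0.0308
mandrel [ 516.8 -283.4   92. ] yaw -13.0 tilt [-0.0011  0.0047] F [-0.6  1.6  3.8] M [0.47 0.27 0.53] t 13.07 w 0.0308 j6 1.16
```

```bash
python3 -m creep '0.01 0 0 0 0 0 0.4; 0.01 0 0 0 0 0 0.8; 0.01 0 0 0 0 0 0.8'
python3 -c "
from h import *
where()"
```

```text
time_s: 13.32
position: [0.5168, -0.2833, 0.1076]
eef_rot: [1.931, -2.461, -0.002]
contact_force: [-2.8, 1.4, 3.8]
grip_width: 0.0308
mandrel [ 516.7 -283.4   92. ] yaw -13.8 tilt [-0.001  0.005] F [-2.8  1.4  3.8] M [0.42 0.27 0.71] t 13.32 w 0.0308 j6 1.18
```

```bash
python3 -m creep '0.01 0 0 0 0 0 -1.2; 0.01 0 0 0 0 0 -2.4; 0.01 0 0 0 0 0 -2.4'
python3 -c "
from h import *
where()"
python3 -m creep '0.034 0 0 0 0 0 0; 0.04 0 0 0 0 0 0; 0.055 0 0 0 0 0 0; 0.055 0 0 0 0 0 0; 0.055 0 0 0 0 0 0'
python3 -c "
from h import *
where()"
```

```text
time_s: 13.57
position: [0.5169, -0.2833, 0.1076]
eef_rot: [1.982, -2.42, -0.002]
contact_force: [-1.1, 1.4, 2.8]
grip_width: 0.0311
mandrel [ 516.8 -283.4   92. ] yaw -11.4 tilt [-0.0011  0.0043] F [-1.1  1.4  2.8] M [0.46 0.27 0.08] t 13.57 w 0.0311 j6 1.13
time_s: 13.98
position: [0.5168, -0.2834, 0.1073]
eef_rot: [1.982, -2.42, -0.002]
contact_force: [-0.8, -0.1, -0.4]
grip_width: 0.0541
mandrel [ 516.7 -283.5   91.7] yaw -11.4 tilt [-0.001   0.0043] F [-0.8 -0.1 -0.4] M [0.09 0.17 0.06] t 13.98 w 0.0541 j6 1.13
```

```bash
python3 -m creep '0.06 0 0 -0.03 0 0 0; 0.06 0 0 -0.07 0 0 0; 0.06 0 0 -0.11 0 0 0; 0.06 0 0.04 -0.13 0 0 0; 0.06 0 0.08 -0.13 0 0 0; 0.06 0 0.08 -0.13 0 0 0; 0.06 0 0.08 -0.13 0 0 0'
python3 -c "
from h import *
im,i=snap('wrist','wrist5'); im2,j=snap('side','side2'); p=proj(i,[.517,-.2834,.104],True); print(p); x,y=int(p[0]),int(p[1]); y=max(y,75)
c=np.zeros((600,800,3),np.uint8); c[:450,:600]=cv2.resize(im[y-75:y+75,x-100:x+100],(600,450),interpolation=cv2.INTER_CUBIC); print(x-100,y-75)
p=proj(j,[.517,-.2834,.09]); x,y=int(p[0]),int(p[1]); c[450:,:200]=cv2.resize(im2[y-37:y+37,x-50:x+50],(200,150)); c[300:600,400:]=cv2.resize(im2[y-45:y+45,x-60:x+60],(400,300),interpolation=cv2.INTER_CUBIC)
cv2.imwrite('pics/c5.png',c[:,:,::-1])
"
```

```text
time_s: 14.57
position: [0.4384, -0.2661, 0.2382]
eef_rot: [1.98, -2.422, -0.001]
contact_force: [1.3, 0.9, 0.1]
grip_width: 0.0599
[315.99745735 141.29731468]
215 66
```

View pics/c5.png

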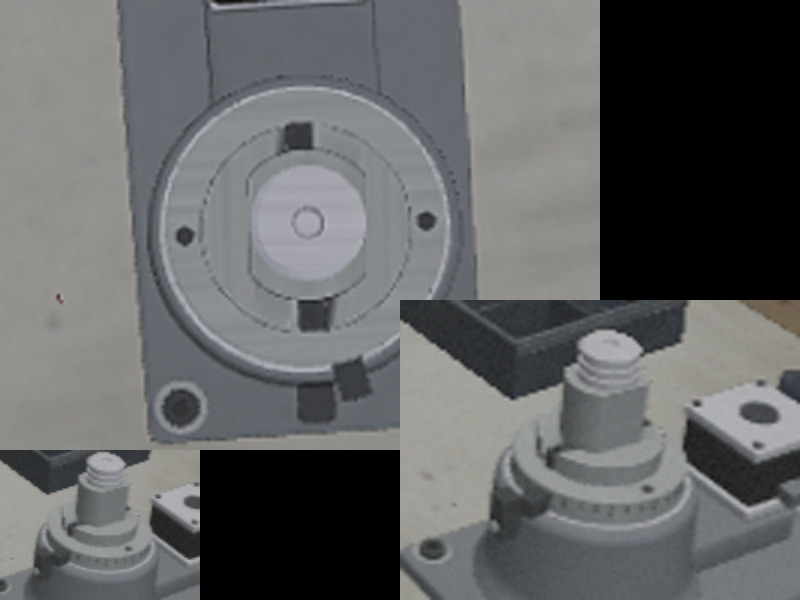

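The mandrel stands flush in the spindle with both dogs (298,135) and (314,315) in its slots. The lug (350,378) lies against the stop (316,402), and the spindle's hole line is square to the base plate edges within about 1°. The gripper is clear, so I'm handing in.

```bash
python3 -c "
from h import *
print(ctrl.read_state()['contact_force'].round(1)); ctrl.sign_off()"
```

```text
[-0.   0.1 -0.1]
the job is handed in; nothing more can be done
```

The mandrel is seated in the indexer, the spindle is turned clockwise against its home stop, and the job is handed in at about 14.7 s of the 72 s allowed.

- **Fitting:** I lined the mandrel's slots up with the dogs from the camera image, so they dropped over without any searching turn. The detent gave way at about 8 N of push. I then pressed the flange down until it read 91.8 to 92.0 mm against the 92 mm face, with about 20 N down and 8 N sideways at the most.
- **Turning:** I turned it about 58° clockwise. Turning took about 0.2 N m, then rose steadily to 0.71 N m at the stop, roughly 26 N at the dogs. I eased the torque off, opened the fingers and lifted clear.
- **Last checks:** The final pictures show the flange flush, both dogs in the slots, the lug against the stop, and the spindle square to the base plate within about 1°. The force reading was zero with the gripper clear.
- **Disagreement:** My camera estimate put home at about -8° (-7.3° to -8.9° by different features), but the stop only came at a mandrel reading of about -12.5°. Up to 3.4° of that is the play over the dogs; I put the rest down to give in the grip and calibration error.
- **Not checked:** I did not take a final picture of the pointed arbor or the other things on the bench. No contact with them was felt.

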